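Set up the medal indexing fixture for the next run

TASK

Set the indexing fixture up for the next engraving run: slide its clear guard fully open, lay every brass blank flat on the cork-lined tray beside the wheel, throw the red-knobbed pawl right over so that it stays up, and then turn the wheel backwards (clockwise from above) until its white line points at the red pointer. With the wheel set, drop the pawl back onto the teeth and slide the guard fully shut over everything; leave the other tools on the bench where they are.

Things in the scene. Friction and masses are not known exactly. Their poses are not given: they have to be found in the camera images.
- fixture: the grey indexing fixture, fixed to the table; origin on the table under the middle of its chamber, x away from the robot, y to the left, along the guard's track. The chamber has walls 10 mm thick along its near and far sides (x = -118..-108 and 108..118 mm, y = -155..135), with rails on top to z = 94 mm that run on to y = 380 at the left, where legs carry them. Deck inside at z = 40 mm. Wheel at (-35, 45), pawl behind it, tray at the right-hand end
- tray_mid (a point): middle of the cork-lined tray floor, 40 mm above the table; axes as the fixture's. The tray is 216 mm in x by 132 mm in y, between a lip at the right-hand end and a divider towards the wheel, both 8 mm high
- guard (a joint): the sliding guard (clear window in a dark frame, 236 x 266 mm, top 101 mm above the table): 0 shut over the chamber, 0.26 m fully open (moved along the fixture's +y); about 1.5 N of friction, stays where left
- guard_handle (a point): middle of the guard's blue handle bar: 60 mm along the fixture's x, 14 mm thick along y; its top is 12 mm above this point, and it rises 28 mm over the window. Pinch it from above across the 14 mm
- wheel (a joint): angle of the steel ratchet wheel (92 mm across, turns about the vertical): 0 when the white line points at the red pointer, which stands on the deck on the wheel's near side; grows counter-clockwise from above, limits -0.5 and 3.0 rad, starts between 1.0 and 2.5. The pawl lets it turn forwards (growing) only, so it goes back only with the pawl up. Friction about 0.05 N m, stays where left
- wheel_grip (a point): point on the wheel's axis at the height to grip its black bar: bar 54 mm long, 14 mm thick, top 8 mm above this point, underside 18 mm below it, clear sides all round. Turns with the wheel: the bar lies along the point's x and the white line (on the bar and the wheel) runs along the point's -x
- pointer (a point): tip of the red pointer on the deck, on the wheel's near side
- pawl (a joint): angle of the brass holding pawl about a level pivot along the fixture's y: 0 to 0.21 when its tip rests on the teeth, grows as the knob is lifted and thrown over away from the wheel, stop at 1.75 rad. Its weight makes it fall back onto the teeth below about 1.0 rad, and fall over and stay up beyond about 1.2 rad
- pawl_knob (a point): middle of the pawl's red knob: level cylinder 15 mm across and 16 mm long along the fixture's y, on a short stem. Pinch its ends from above along the fixture's y. Relative to pawl_hinge it lies at x = -27, z = +21 mm with the pawl at 0 (34 mm from the pivot) and circles over to x = +26, z = +23 mm at 1.75 rad
- pawl_hinge (a point): middle of the pawl's pivot, 65 mm above the table; axes as the fixture's
- blank_1: brass medal blank, round disc 32 mm across and 12 mm thick with a raised rim on both faces (either face may be up), 80 g; origin at its centre, 6 mm above what it lies on, z along its axis. May be absent
- blank_2: as blank_1
- blank_3: as blank_1
- blank_4: as blank_1
- black_loupe: black eyeglass loupe, 41 mm across, 34 mm high, stands near the blanks; not needed, leave it
- stone: oilstone, 106 x 156 x 25 mm over all; leave it
- burin: engraving tool with a round wooden handle, 67 x 122 x 38 mm; leave it
- cork: cork block, 57 x 77 x 32 mm; leave it

How it is judged:
On the way, in this order (a step that is already met when the one before it is completed fails the run):
1. the guard is slid fully open (value of joint guard above 0.245 m), for 0.2 s.
2. the pawl is thrown over and stays up (value of joint pawl above 1.5 rad), for 0.2 s.
3. with the pawl up and the guard open, the wheel's white line is turned to the pointer (value of joint wheel between -0.08 and 0.08 rad and value of joint pawl above 1.2 rad and value of joint guard above 0.2 m), for 0.3 s.
4. the pawl is back on the teeth, the line still at the pointer (value of joint pawl below 0.3 rad and value of joint wheel between -0.08 and 0.08 rad), for 0.2 s.
5. the guard is slid fully shut (value of joint guard below 0.012 m), for 0.2 s.
At the end, for the whole second after the job is handed in: Guard shut to within 12 mm; pawl down on the teeth (under 0.3 rad); wheel's white line within 0.08 rad (4.6 degrees) of the pointer; every blank that is present lies flat on the tray floor (either face up, within 5 mm of the floor, not stacked or leaning), at rest (all of step 4 and value of joint guard below 0.012 m and x of blank_1 in the frame of tray_mid between -0.1 and 0.1 m and y of blank_1 in the frame of tray_mid between -0.06 and 0.06 m and z of blank_1 in the frame of tray_mid between 0.001 and 0.011 m and angle between the z axis of each of blank_1, blank_2, blank_3, blank_4 and the z axis of fixture, either way round below 0.12 rad and linear speed of each of blank_1, blank_2, blank_3, blank_4 below 0.02 m/s and x of blank_2 in the frame of tray_mid between -0.1 and 0.1 m and y of blank_2 in the frame of tray_mid between -0.06 and 0.06 m and z of blank_2 in the frame of tray_mid between 0.001 and 0.011 m and x of blank_3 in the frame of tray_mid between -0.1 and 0.1 m and y of blank_3 in the frame of tray_mid between -0.06 and 0.06 m and z of blank_3 in the frame of tray_mid between 0.001 and 0.011 m and x of blank_4 in the frame of tray_mid between -0.1 and 0.1 m and y of blank_4 in the frame of tray_mid between -0.06 and 0.06 m and z of blank_4 in the frame of tray_mid between 0.001 and 0.011 m); the robot touches nothing.
It fails at once if a bystanding tool (loupe, oilstone, burin, cork block) is moved more than 5 cm (distance of any of black_loupe, stone, burin, cork from where it was at the start of the episode above 0.05 m).
Of blank_1, blank_2, blank_3, blank_4 only 2 to 4 are there at a start; the rules pass over those that are not, and their reading is None.
At some moment in a run one of blank_1, blank_2, blank_3, blank_4 may be knocked a few centimetres aside while the robot is not near it.
Once in a run the grip may slacken for a moment while it holds something.
It also fails if it takes over 210 s, if anything falls off the work surface, if the arm or the gripper's body presses on something with over 40 N, if the wrist force passes 120 N, or if a joint passes its speed limit or range.

ROBOT

A 6-joint arm with a two-finger parallel gripper is mounted at the origin on a cart in front of the work surface, level with it; the furniture and walls round the work are solid. World frame = base frame: x ahead of the robot, y to its left, z up, the work surface at z = 0. Lengths are in m, angles in rad, forces in N, time in s.
With the tool pointing down it reaches from about 0.25 to 0.775 m from the base axis. Payload 4 kg.
Tool frame: the origin (TCP) lies at the very end of the fingers, on their centre line; the grasp point (between the pads) lies tcp_to_grasp behind it (tcp_to_grasp is the distance from the TCP to the grasp point, in m); z points along the fingers, y is the direction in which the jaws open and shut (so a half turn about z gives the same grasp; the last joint's range is limited). The gripper opens to 94 mm and grips with 3 to 60 N. Pads are 16 mm wide; open, the fingers measure 119 mm over their backs; the gripper's body (75 mm by 177 mm) begins 78 mm behind the grasp point.
Start: joints at [-1.313, 0.087, 1.371, -0, 1.684, -0.103], TCP at [0.194, -0.515, 0.206] pointing down, gripper open.
Joint ranges: [-3.1, 3.1], [-0.76, 2.03], [0.27, 2.55], [-1.08, 4.22], [0.17, 2.65], [-2.57, 2.57]. Speed limits (rad/s): [2.79, 2.79, 3.14, 3.14, 3.14, 3.14].

INTERFACE

Orientations are given as [roll, pitch, yaw] about the fixed x, y, z axes, in that order (R = Rz(yaw) Ry(pitch) Rx(roll)).
In Python, from bench import * gives the robot as it stands.
- The arm moves only by the tool play_rows, never from a script. Its argument "rows" is a list of rows, each a list of 3 entries, a list of its own where there are three numbers: the finger opening in cm, from 0 to 9.4, then the shift along the world's x, y, z in cm, then the turn, a rotation vector about the world's x, y, z in rad. A call has 1 to 8 rows; each row is the pose to reach, as a shift and turn from the pose commanded when the call began; what a row does not reach only later rows make up. A row lasts 1/12 s, in which the tool goes at most 41.7 mm and 7.16 degrees, less where a joint would pass 70% of its speed; a pose out of reach is approached as far as the arm can. A call with a gripper value outside its range is refused whole. The fingers move at their own pace and stop on an object; the grip force is fixed at half the most. Time passes only in rows, so rows that repeat a pose let the fingers close. It gives the time, the measured TCP pose, the force and the opening at its end, in the units of the state.
- get_obs(): the state, without advancing time (a new reading comes with each control period).
- snapshot(name): name is "scene" or "top" or "wrist"; returns a dict with "pixels" (400x640x3 uint8, red, green, blue), "fx", "fy", "cx", "cy" (pixels), "rvec" (rotation vector, rad) and "tvec" (3), from world to camera coordinates, as OpenCV has them. Camera axes: x right, y down, z forward; pixel columns grow to the right and rows downward; lengths in m; the calibration is good to about 2 mm. A picture is of the moment at which its call begins. There is no depth.
- close_job(): hands the job in, once; it reports no verdict.
Trained networks look in the newest picture that a camera, given by its name, has taken for a name from the list of things; names that differ only in an ending like _2 or _b are one class to them, and where a whole thing is asked for, a point or a joint stands for the part that bears it (a point fixed in the world has none). Each returns a list of dicts, best first, with "confidence" (0 to 1); they miss things now and then, are a little off and sometimes report something else, mostly with a low value. They report only what shows in the picture. A call takes as long as a camera call.
- silhouettes(camera, label): "mask" (400x640 bool, what is visible of it) and "point" ([row, column] in pixels, amid what is visible of it).
The state is a dict: "time": time; "joint_positions": joint angles; "qvel": joint speeds; "joint_torque": joint torques, N m; "tool_pos": TCP position; "ee_rot": TCP orientation; "wrist_force": force on the tool from outside, world axes, zero at the start; "wrist_torque": the same for the moment, N m; "width": finger opening in m.
Only numpy, scipy, OpenCV 4.12 (cv2) and the standard library are available. Lean on these libraries where they do the work, as an engineer would, in place of code of your own. Each camera call takes 0.05 s, during which the arm holds its last target. There are 200 camera calls.

## Working session

There is one attempt and no reset: what is moved stays moved. The work goes in short steps, Python scripts to look and compute and a tool call to move; the robot and the scene stay as the last step left them, time stands still between calls to the robot, and variables do not carry over. Pictures are saved under pics/ and viewed, about 12 in all and at most 16, crops included, and the job is handed in when it is done.

Besides the shell and the picture viewer there is one more tool, called after "Call:" as name([rows], argument=value, ...), one row to a line, values as JSON. play_rows: Moves the arm, as the interface text tells. Its arguments: {"type":"object","properties":{"rows":{"type":"array"}},"required":["rows"]}

```bash
mkdir -p pics; ls; cat > h.py <<'E'
from bench import *
import numpy as np, cv2
from scipy.spatial.transform import Rotation as Ro
def cam(s):
    R=cv2.Rodrigues(np.array(s["rvec"],float))[0]; t=np.array(s["tvec"],float).ravel()
    K=np.array([[s["fx"],0,s["cx"]],[0,s["fy"],s["cy"]],[0,0,1]]); return K,R,t
def ray(s,row,col,z):
    K,R,t=cam(s); d=R.T@np.linalg.inv(K)@np.array([col,row,1.]); o=-R.T@t
    return o+d*(z-o[2])/d[2]
def proj(s,p):
    K,R,t=cam(s); q=K@(R@np.asarray(p,float)+t); return q[1]/q[2],q[0]/q[2]
def save(s,n,crop=None,k=1):
    im=cv2.cvtColor(np.asarray(s["pixels"]),cv2.COLOR_RGB2BGR)
    if crop: im=im[crop[0]:crop[1],crop[2]:crop[3]]
    if k!=1: im=cv2.resize(im,None,fx=k,fy=k,interpolation=cv2.INTER_CUBIC)
    cv2.imwrite("pics/"+n+".png",im)
E
python3 - <<'E'
from h import *
a=snapshot("scene");b=snapshot("top")
im=np.vstack([a["pixels"],b["pixels"]])
s={"pixels":im}; save(s,"s0",k=0.75)
cv2.imwrite("pics/top0.png",cv2.cvtColor(b["pixels"],cv2.COLOR_RGB2BGR))
for n,c in(("scene",a),("top",b)):
    K,R,t=cam(c);print(n,K[0,0],-R.T@t,R[2])
    for l in["fixture","guard_handle","wheel_grip","pawl_knob","blank_1","black_loupe","stone","burin","cork","pointer"]:
        try: print(n,l,[(round(d["confidence"],2),np.round(d["point"]).tolist(),int(d["mask"].sum())) for d in silhouettes(n,l)])
        except Exception as e: print(l,e)
o=get_obs();print(o)
E
```

```text
pics
scene 372.0979265037803 [-0.04804054 -0.85060102  0.73469788] [ 0.51303708  0.64654878 -0.56459511]
scene fixture [(0.61, [184.0, 276.0], 1552)]
scene guard_handle [(0.93, [176.0, 274.0], 393)]
scene wheel_grip []
scene pawl_knob []
scene blank_1 [(0.42, [278.0, 398.0], 97)]
scene black_loupe [(0.45, [260.0, 381.0], 209)]
scene stone [(0.83, [238.0, 411.0], 924)]
scene burin [(0.64, [256.0, 381.0], 222), (0.46, [195.0, 366.0], 165)]
scene cork [(0.78, [192.0, 222.0], 253), (0.43, [239.0, 413.0], 888)]
scene pointer [(0.96, [189.0, 274.0], 1541)]
top 409.25236188650257 [ 0.34138735 -0.11536386  1.18151051] [ 0.16497447  0.00829221 -0.98626298]
top fixture [(0.62, [185.0, 254.0], 11297)]
top guard_handle [(0.91, [182.0, 258.0], 8569), (0.46, [264.0, 212.0], 515), (0.27, [183.0, 257.0], 10975)]
top wheel_grip []
top pawl_knob []
top blank_1 [(0.66, [202.0, 432.0], 105), (0.59, [234.0, 407.0], 94), (0.22, [183.0, 260.0], 8520)]
top black_loupe [(0.6, [194.0, 412.0], 117)]
top stone [(0.86, [148.0, 410.0], 949)]
top burin [(0.57, [141.0, 327.0], 275)]
top cork [(0.65, [263.0, 209.0], 472)]
top pointer [(0.67, [182.0, 253.0], 11289)]
{'time': 1.1, 'joint_positions': array([-1.31309523e+00,  8.71829693e-02,  1.37069324e+00, -2.26300458e-05,
        1.68362106e+00, -1.03120024e-01]), 'qvel': array([ 0.00011117, -0.00079254, -0.00044971, -0.0016712 ,  0.00155501,
       -0.00151181]), 'joint_torque': array([ 2.24199212e-03, -3.40046096e+01, -3.02605426e+01,  7.19685922e-02,
        2.36223143e-02,  6.92816556e-06]), 'tool_pos': array([ 0.19415448, -0.51460402,  0.20551863]), 'ee_rot': array([3.14150009e+00, 3.21847761e-05, 3.60818570e-01]), 'wrist_force': array([ 0.21835417, -0.06340345,  0.64716275]), 'wrist_torque': array([0.03660794, 0.05959818, 0.01770465]), 'width': 0.09436245673779364}
```

View pics/top0.png

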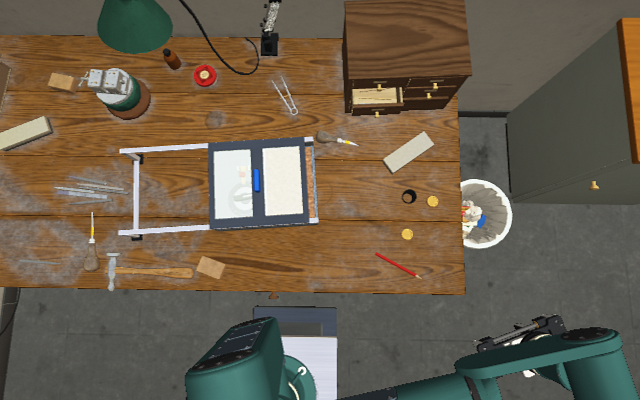

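View pics/s0.png

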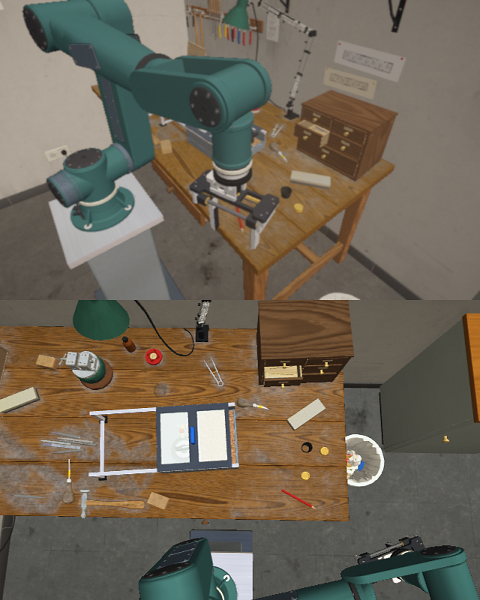

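```bash
python3 - <<'E'
from h import *
b=snapshot("top"); save(b,"c1",(125,250,110,330),3.5)
m=silhouettes("top","guard")
for d in m[:2]:
    c=np.argwhere(d["mask"])[:,::-1].astype(np.float32)
    print(d["confidence"],len(c),cv2.minAreaRect(c))
    h=cv2.convexHull(c.astype(np.int32)); ap=cv2.approxPolyDP(h,5,True)[:,0]; print(ap.tolist())
    for p in ap: print(ray(b,p[1],p[0],0.101).round(3))
im=b["pixels"].astype(int)
bl=(im[...,2]>im[...,0]+60)&(im[...,2]>im[...,1]+50); bl[:,330:]=0;bl[:130]=0;bl[250:]=0
c=np.argwhere(bl);print(len(c),c.mean(0),c.min(0),c.max(0),ray(b,*c.mean(0),0.117))
for r,cc in((202,432),(234,407)): print(ray(b,r,cc,0.012))
K,R,t=cam(b);print(-R.T@t)
E
```

```text
0.83 8408 ((257.1361083984375, 182.26913452148438), (86.1915283203125, 99.62480163574219), 86.36705780029297)
[[309, 221], [212, 228], [209, 144], [302, 138]]
[ 0.459 -0.08   0.101]
[0.436 0.176 0.101]
[0.667 0.198 0.101]
[ 0.687 -0.057  0.101]
139 [179.75539568 256.33093525] [169 253] [191 259] [0.56515483 0.06140058 0.117     ]
[ 0.5291454 -0.4315659  0.012    ]
[ 0.43566706 -0.35767789  0.012     ]
[ 0.34138735 -0.11536386  1.18151051]
```

View pics/c1.png

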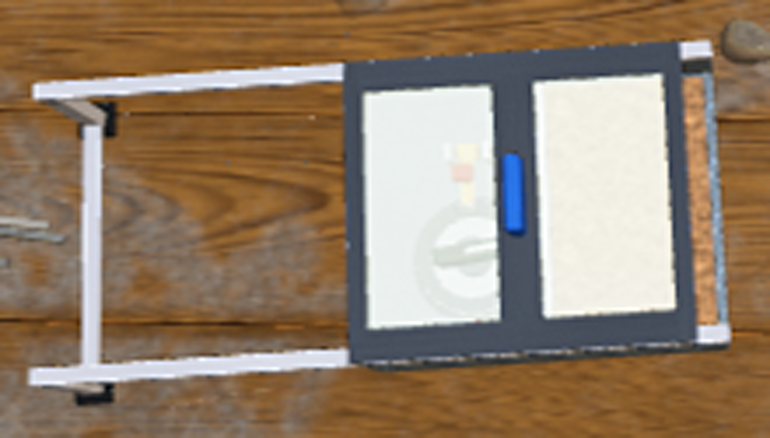

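```bash
python3 - <<'E'
from h import *
from scipy.optimize import least_squares
b=snapshot("top")
P=lambda u,v:(v/3.5+125-.36,u/3.5+110-.36)
G=[((344,63),(.118,.133)),((680,42),(.118,-.133)),((695,345),(-.118,-.133)),((352,362),(-.118,.133))]
W=[((711,41),(.118,-.155)),((729,342),(-.118,-.155)),((33,85),(.118,.38)),((29,385),(-.118,.38))]
def f(p):
    x,y,a,g=p; R=np.array([[np.cos(a),-np.sin(a)],[np.sin(a),np.cos(a)]]);r=[]
    for L,z,o in((G,.101,g),(W,.094,0)):
        for uv,q in L:
            w=R@(np.array(q)+[0,o])+[x,y]; r+=list(np.subtract(proj(b,[*w,z]),P(*uv)))
    return np.array(r)
s=least_squares(f,[.56,.06,.09,0]);print(s.x,s.fun.round(1))
E
```

```text
[0.56298208 0.05917831 0.07771737 0.00131869] [ 0.1 -0.4  0.2  0.4 -0.9  1.1  0.4 -1.2  0.7  0.1 -0.4  0.2  0.   0.1
 -0.2 -0.4]
```

Call:
play_rows([
  [5, [4, 5, 0], [0, 0, -0.1]],
  [5, [7, 11, 0], [0, 0, -0.2]],
  [5, [10, 16, 0], [0, 0, -0.283]],
  [5, [13, 20, 0], [0, 0, -0.283]],
  [5, [15, 24, 0], [0, 0, -0.283]],
  [5, [17, 27, 0], [0, 0, -0.283]],
  [5, [19, 30, 0], [0, 0, -0.283]],
  [5, [19, 30, 0], [0, 0, -0.283]],
])

```text
time: 1.92
tool_pos: [0.3729, -0.2315, 0.2058]
ee_rot: [3.141, -0.001, 0.077]
wrist_force: [0.2, 0.2, 0.2]
width: 0.0507
```

```bash
python3 - <<'E'
import bench; print([n for n in dir(bench) if n[0]!='_']); print(getattr(bench,'tcp_to_grasp',None), bench.get_obs()['tool_pos'])
from h import *
b=snapshot("top"); save(b,"t2",(110,310,300,500),3)
for l in["blank_1","black_loupe"]:print(l,[(round(d["confidence"],2),np.round(d["point"]).tolist(),int(d["mask"].sum()),ray(b,*d["point"],.012).round(3)) for d in silhouettes("top",l)])
E
```

```text
['IKError', 'close_job', 'get_obs', 'silhouettes', 'snapshot', 'tcp_to_grasp']
0.0188 [ 0.37292682 -0.23150344  0.20582975]
blank_1 [(0.42, [200.0, 434.0], 103, array([ 0.534, -0.437,  0.012]))]
black_loupe [(0.64, [196.0, 409.0], 87, array([ 0.546, -0.366,  0.012]))]
```

View pics/t2.png

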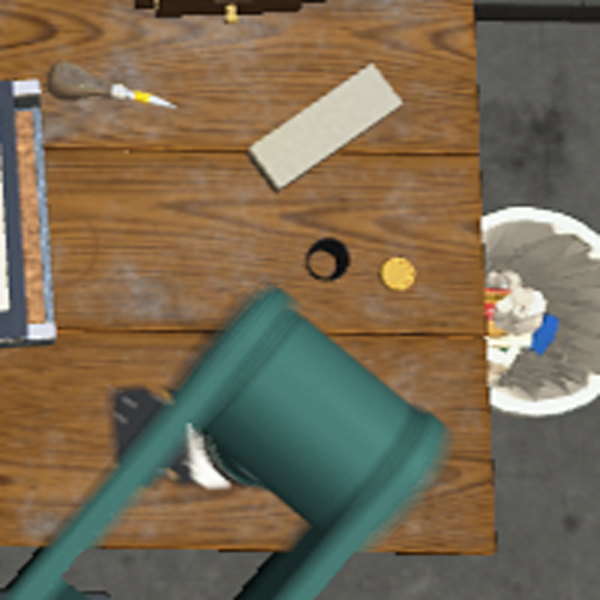

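Call:
play_rows([
  [5, [2, 3, 0], [0, 0, 0]],
  [5, [4, 6, 0], [0, 0, 0]],
  [5, [6, 9, 0], [0, 0, 0]],
  [5, [8.3, 12.6, 0], [0, 0, 0]],
  [5, [10.5, 16, 0], [0, 0, 0]],
  [5, [12.8, 19.5, 0], [0, 0, 0]],
  [5, [15, 23, 0], [0, 0, 0]],
  [5, [17.3, 26.4, 0], [0, 0, 0]],
])

```text
time: 2.73
tool_pos: [0.5463, 0.0307, 0.2055]
ee_rot: [3.141, -0.0, 0.076]
wrist_force: [1.2, -0.6, 0.3]
width: 0.05
```

Call:
play_rows([
  [5, [1.9, 2.9, -2], [0, 0, 0]],
  [5, [1.9, 2.9, -5], [0, 0, 0]],
  [5, [1.9, 2.9, -7.5], [0, 0, 0]],
  [5, [1.9, 2.9, -9], [0, 0, 0]],
  [5, [1.9, 2.9, -9.8], [0, 0, 0]],
  [1, [1.9, 2.9, -9.8], [0, 0, 0]],
  [1, [1.9, 2.9, -9.8], [0, 0, 0]],
  [1, [1.9, 2.9, -9.8], [0, 0, 0]],
])

```text
time: 3.4
tool_pos: [0.5655, 0.0588, 0.1093]
ee_rot: [3.141, -0.003, 0.077]
wrist_force: [0.7, 0.4, 0.3]
width: 0.0335
```

Call:
play_rows([
  [1, [0, 0, 0], [0, 0, 0]],
  [1, [0, 0, 0], [0, 0, 0]],
  [1, [0, 0, 0], [0, 0, 0]],
  [1, [0, 0, 0], [0, 0, 0]],
  [1, [-0.1, 1.5, 0], [0, 0, 0]],
  [1, [-0.3, 4, 0], [0, 0, 0]],
  [1, [-0.54, 7, 0], [0, 0, 0]],
  [1, [-0.78, 10, 0], [0, 0, 0]],
])

```text
time: 4.07
tool_pos: [0.5571, 0.1591, 0.109]
ee_rot: [3.139, -0.002, 0.076]
wrist_force: [0.5, -3.1, 3.7]
width: 0.014
```

Call:
play_rows([
  [1, [-0.23, 3, 0], [0, 0, 0]],
  [1, [-0.47, 6, 0], [0, 0, 0]],
  [1, [-0.7, 9, 0], [0, 0, 0]],
  [1, [-0.94, 12, 0], [0, 0, 0]],
  [1, [-1.1, 14, 0], [0, 0, 0]],
  [1, [-1.2, 15.3, 0], [0, 0, 0]],
  [1, [-1.22, 15.6, 0], [0, 0, 0]],
  [1, [-1.22, 15.6, 0], [0, 0, 0]],
])

```text
time: 4.73
tool_pos: [0.5457, 0.3017, 0.1087]
ee_rot: [3.113, 0.002, 0.072]
wrist_force: [-1.5, -31.2, 10.7]
width: 0.0141
```

```bash
python3 - <<'E'
from h import *
b=snapshot("top"); save(b,"t3",(125,250,110,330),3.5)
o=get_obs();print(o["tool_pos"],o["wrist_force"],o["width"])
E
```

```text
[0.54565988 0.30171465 0.10872835] [ -2.28011696 -30.65800849  10.44449427] 0.013907684987031337
```

View pics/t3.png

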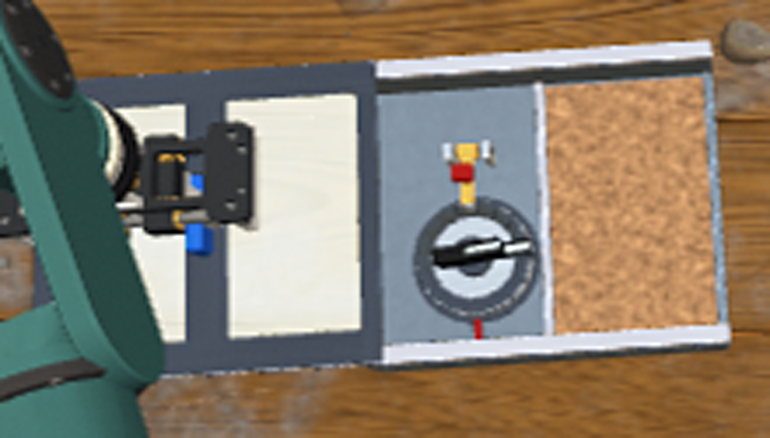

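```bash
python3 - <<'E'
from h import *
b=snapshot("top")
P=lambda u,v:(v/3.5+125-.36,u/3.5+110-.36)
a=.0777;R=np.array([[np.cos(a),-np.sin(a)],[np.sin(a),np.cos(a)]]);c=np.array([.563,.0592])
F=lambda u,v,z:(R.T@(ray(b,*P(u,v),z)[:2]-c)).round(4)
print("guard",F(374,62,.101),F(384,360,.101))
print("tray R",F(714,200,.048),"div",F(538,85,.048),F(550,335,.048),F(545,200,.048))
for n,u,v,z in(("wheelbar L",436,260,.08),("barR",528,244,.08),("knob",461,173,.086),("ears",445,153,.07),("earsR",488,152,.07),("ptr",478,322,.045),("wheelc",478,260,.06)): print(n,F(u,v,z))
E
```

```text
guard [0.1175 0.1098] [-0.1171  0.1069]
tray R [ 0.0016 -0.1493] div [ 0.1067 -0.0111] [-0.0996 -0.0125] [ 0.0102 -0.013 ]
wheelbar L [-0.0391  0.0698]
barR [-0.0309 -0.0024]
knob [0.0277 0.0471]
ears [0.0487 0.0623]
earsR [0.0473 0.0281]
ptr [-0.0852  0.0449]
wheelc [-0.0376  0.0406]
```

```bash
python3 - <<'E'
from h import *
b=snapshot("scene"); save(b,"s4",(0,300,60,460),2)
o=get_obs();print(o)
E
```

```text
{'time': 4.8833, 'joint_positions': array([ 0.42785093,  0.29572409,  1.31965794, -0.02414246,  1.53759919,
        1.92835721]), 'qvel': array([-0.00183597, -0.00151498,  0.00289133,  0.0057934 , -0.00223782,
       -0.00107551]), 'joint_torque': array([ 15.69369078, -35.94143987, -30.9484005 ,   8.62482905,
        -4.76144001,   0.08238074]), 'tool_pos': array([0.54566696, 0.301746  , 0.1087228 ]), 'ee_rot': array([3.11500941e+00, 2.23669325e-03, 7.11990811e-02]), 'wrist_force': array([ -1.88840363, -30.79577881,  10.09208248]), 'wrist_torque': array([-5.34194587,  0.35916855,  0.0505652 ]), 'width': 0.014054275540889649}
```

View pics/s4.png

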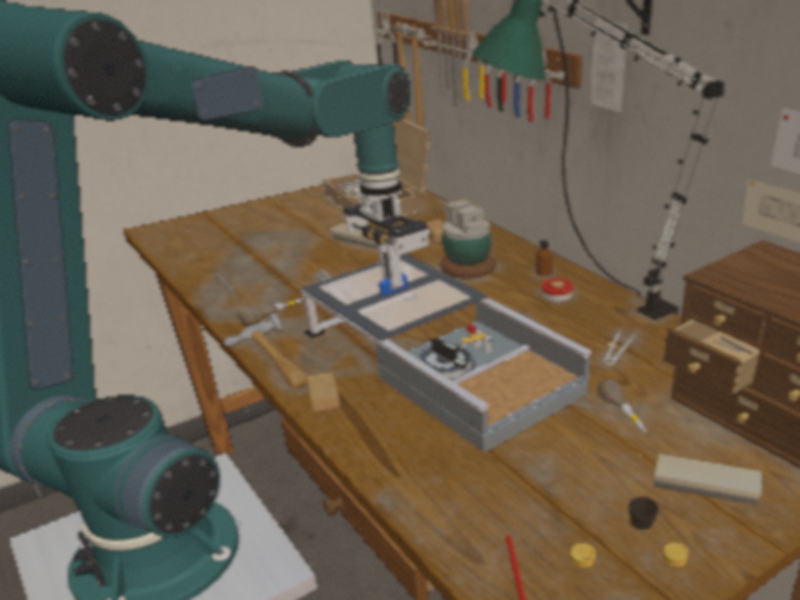

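Call:
play_rows([
  [1, [0.1, -1.2, 0], [0, 0, 0]],
  [1, [0.1, -1.2, 0], [0, 0, 0]],
  [4, [0.1, -1.2, 0], [0, 0, 0]],
  [4, [0.1, -1.2, 0], [0, 0, 0]],
  [4, [0.1, -1.2, 2], [0, 0, 0]],
  [6, [0, -1.2, 6], [0, 0, 0]],
  [6, [0, -3, 9], [0, 0, 0]],
  [6, [-1, -7, 9.5], [0, 0, 0]],
])

```text
time: 5.55
tool_pos: [0.5373, 0.2507, 0.2083]
ee_rot: [-3.136, -0.011, 0.084]
wrist_force: [0.6, -0.8, 0.9]
width: 0.0502
```

Call:
play_rows([
  [6, [-0.5, -4, 0], [0, 0, 0]],
  [6, [-1, -8, 0], [0, 0, 0]],
  [6, [-1.5, -12, 0], [0, 0, 0]],
  [6, [-2, -16, 0], [0, 0, 0]],
  [6, [-2.5, -20, 0], [0, 0, 0]],
  [6, [-3, -24, 0], [0, 0, 0]],
  [6, [-3.5, -28, 0], [0, 0, 0]],
  [6, [-4, -32, 0], [0, 0, 0]],
])

```text
time: 6.22
tool_pos: [0.4944, -0.0749, 0.2021]
ee_rot: [-3.141, -0.001, 0.08]
wrist_force: [0.7, 0.0, -0.0]
width: 0.0597
```

```bash
cat > look.py <<'E'
from h import *
import sys
cams=sys.argv[1].split(",")
o=get_obs();print(o["time"],o["tool_pos"].round(4),o["ee_rot"].round(3),o["width"])
for n in cams:
    b=snapshot(n); im=b["pixels"].astype(int)
    for d in silhouettes(n,"blank_1"):
        c=np.argwhere(d["mask"]); print(n,round(d["confidence"],2),np.round(c.mean(0)).tolist(),len(c),"z.009:",ray(b,*c.mean(0),.009).round(4),"z.049:",ray(b,*c.mean(0),.049).round(4))
    # gold colour blobs
    g=((im[...,0]>170)&(im[...,1]>120)&(im[...,2]<110)&(im[...,0]-im[...,2]>100)).astype(np.uint8)
    k,l,st,ce=cv2.connectedComponentsWithStats(g)
    for i in range(1,k):
        if st[i,4]>25: print("  gold",n,st[i,4],ce[i].round(1)[::-1],ray(b,*ce[i][::-1],.009).round(4))
E
python3 look.py top,scene
```

```text
6.2167 [ 0.4944 -0.0749  0.2021] [-3.141e+00 -1.000e-03  8.000e-02] 0.05973336277832581
top 0.6 [234.0, 407.0] 82 z.009: [ 0.4367 -0.3574  0.009 ] z.049: [ 0.4335 -0.3491  0.049 ]
top 0.21 [188.0, 193.0] 12784 z.009: [0.5601 0.2631 0.009 ] z.049: [0.5527 0.2502 0.049 ]
  gold top 28 [168.4 243.2] [0.6213 0.1195 0.009 ]
  gold top 97 [200.7 432.6] [ 0.5334 -0.4341  0.009 ]
  gold top 99 [233.8 406.9] [ 0.4364 -0.358   0.009 ]
  gold top 45 [269.6 155.2] [0.3242 0.3549 0.009 ]
  gold top 108 [271.9 180.8] [0.319 0.282 0.009]
  gold top 71 [271.8 131.9] [0.317  0.4205 0.009 ]
scene 0.57 [175.0, 288.0] 6653 z.009: [0.5962 0.175  0.009 ] z.049: [0.5607 0.1185 0.049 ]
  gold scene 75 [276.4 351.3] [ 0.4379 -0.3572  0.009 ]
  gold scene 71 [276. 398.] [ 0.5346 -0.4327  0.009 ]
```

Call:
play_rows([
  [5, [-0.8, -4, 0], [0, 0, 0]],
  [5, [-1.6, -8, 0], [0, 0, 0]],
  [5, [-2.4, -12, 0], [0, 0, 0]],
  [5, [-3.2, -16, 0], [0, 0, 0]],
  [5, [-4, -20, 0], [0, 0, 0]],
  [5, [-4.8, -24, 0], [0, 0, 0]],
  [5, [-5.7, -28.2, -2], [0, 0, 0]],
  [5, [-5.7, -28.2, -6], [0, 0, 0]],
])

```text
time: 7.08
tool_pos: [0.4405, -0.3628, 0.149]
ee_rot: [3.129, -0.009, 0.076]
wrist_force: [0.2, -0.6, -0.2]
width: 0.0502
```

Call:
play_rows([
  [5, [0, 0, -4], [0, 0, 0]],
  [5, [0, 0, -8], [0, 0, 0]],
  [5, [0, 0, -12], [0, 0, 0]],
  [5, [0, 0, -13.5], [0, 0, 0]],
  [5, [0, 0, -13.8], [0, 0, 0]],
  [5, [0, 0, -13.8], [0, 0, 0]],
  [2.5, [0, 0, -13.8], [0, 0, 0]],
  [2.5, [0, 0, -13.8], [0, 0, 0]],
])

```text
time: 7.75
tool_pos: [0.439, -0.3562, 0.0071]
ee_rot: [3.139, -0.002, 0.079]
wrist_force: [0.6, -0.5, -0.2]
width: 0.0401
```

Call:
play_rows([
  [2.5, [-0.1, -0.1, -0.2], [0, 0, 0]],
  [2.5, [-0.1, -0.1, -0.2], [0, 0, 0]],
  [2.5, [-0.1, -0.1, -0.2], [0, 0, 0]],
  [2.5, [-0.1, -0.1, -0.2], [0, 0, 0]],
  [2.5, [-0.1, -0.1, 2], [0, 0, 0]],
  [2.5, [0, 0, 6], [0, 0, 0]],
  [2.5, [0, 0, 10], [0, 0, 0]],
  [2.5, [0, 0, 14], [0, 0, 0]],
])

```text
time: 8.42
tool_pos: [0.4361, -0.3556, 0.1458]
ee_rot: [-3.14, 0.003, 0.077]
wrist_force: [-0.3, -0.8, -1.1]
width: 0.0306
```

Call:
play_rows([
  [2.5, [1, 3.5, 1], [0, 0, 0]],
  [2.5, [2.2, 7.2, 1], [0, 0, 0]],
  [2.5, [3.4, 11, 1], [0, 0, 0]],
  [2.5, [4.6, 15, 1], [0, 0, 0]],
  [2.5, [5.8, 18.8, 1], [0, 0, 0]],
  [2.5, [7, 22.6, 1], [0, 0, 0]],
  [2.5, [8.2, 26.4, 1], [0, 0, 0]],
  [2.5, [9.3, 30, 1], [0, 0, 0]],
])

```text
time: 9.08
tool_pos: [0.5299, -0.0544, 0.1549]
ee_rot: [3.141, 0.001, 0.077]
wrist_force: [0.8, -0.0, -0.7]
width: 0.0313
```

Call:
play_rows([
  [2.5, [1, 3.2, -1], [0, 0, 0]],
  [2.5, [1, 3.2, -4], [0, 0, 0]],
  [2.5, [1, 3.2, -7.5], [0, 0, 0]],
  [2.5, [1, 3.2, -9.5], [0, 0, 0]],
  [2.5, [1, 3.2, -10.2], [0, 0, 0]],
  [2.5, [1, 3.2, -10.2], [0, 0, 0]],
  [2.5, [1, 3.2, -10.2], [0, 0, 0]],
  [2.5, [1, 3.2, -10.2], [0, 0, 0]],
])

```text
time: 9.75
tool_pos: [0.5418, -0.0248, 0.0556]
ee_rot: [3.141, -0.003, 0.077]
wrist_force: [0.7, -0.1, -1.1]
width: 0.0309
```

Call:
play_rows([
  [2.5, [0, 0, -0.5], [0, 0, 0]],
  [2.5, [0, 0, -1], [0, 0, 0]],
  [2.5, [0, 0, -1], [0, 0, 0]],
  [2.5, [0, 0, -1], [0, 0, 0]],
  [5, [0, 0, -1], [0, 0, 0]],
  [5, [0, 0, -1], [0, 0, 0]],
  [5, [0, 0, 1], [0, 0, 0]],
  [5, [0, 0, 4], [0, 0, 0]],
])

```text
time: 10.42
tool_pos: [0.5376, -0.0238, 0.0905]
ee_rot: [-3.14, 0.008, 0.078]
wrist_force: [0.0, -0.2, -0.6]
width: 0.0495
```

Call:
play_rows([
  [5, [0, 0, 4], [0, 0, 0]],
  [5, [0, 0, 7], [0, 0, 0]],
  [5, [0, -4, 8], [0, 0, 0]],
  [5, [0, -8, 8], [0, 0, 0]],
  [5, [0, -12, 8], [0, 0, 0]],
  [5, [0, -16, 8], [0, 0, 0]],
  [5, [0, -20, 8], [0, 0, 0]],
  [5, [0, -24, 8], [0, 0, 0]],
])

```text
time: 11.08
tool_pos: [0.5402, -0.266, 0.1741]
ee_rot: [3.141, -0.001, 0.078]
wrist_force: [0.9, 0.3, 0.2]
width: 0.0501
```

```bash
python3 look.py top,scene
```

```text
11.0833 [ 0.5402 -0.266   0.1741] [ 3.141e+00 -1.000e-03  7.800e-02] 0.050070590163854276
top 0.59 [201.0, 433.0] 111 z.009: [ 0.5331 -0.434   0.009 ] z.049: [ 0.5265 -0.4231  0.049 ]
  gold top 29 [168.3 243.1] [0.6216 0.1197 0.009 ]
  gold top 131 [193.4 290.7] [ 0.5488 -0.0225  0.009 ]
  gold top 95 [200.8 432.5] [ 0.5331 -0.4339  0.009 ]
  gold top 43 [269.6 155.8] [0.3244 0.3531 0.009 ]
  gold top 59 [269.4 180.7] [0.3259 0.2827 0.009 ]
  gold top 42 [271.3 122.8] [0.318  0.4462 0.009 ]
  gold top 34 [275.5 181.8] [0.309  0.2784 0.009 ]
scene 0.71 [179.0, 283.0] 359 z.009: [0.5671 0.1625 0.009 ] z.049: [0.5331 0.1066 0.049 ]
scene 0.64 [277.0, 398.0] 108 z.009: [ 0.5331 -0.4352  0.009 ] z.049: [ 0.5011 -0.4581  0.049 ]
scene 0.49 [174.0, 286.0] 7102 z.009: [0.5963 0.1865 0.009 ] z.049: [0.5608 0.1293 0.049 ]
  gold scene 47 [195.4 307.4] [0.5733 0.0194 0.009 ]
  gold scene 81 [276.2 397.9] [ 0.534  -0.4331  0.009 ]
```

Call:
play_rows([
  [5, [-0.2, -4, 0], [0, 0, 0]],
  [5, [-0.4, -8, 0], [0, 0, 0]],
  [5, [-0.6, -12, 0], [0, 0, 0]],
  [5, [-0.7, -16, 0], [0, 0, 0]],
  [5, [-0.7, -16.8, -1], [0, 0, 0]],
  [5, [-0.7, -16.8, -5], [0, 0, 0]],
  [5, [-0.7, -16.8, -9], [0, 0, 0]],
  [5, [-0.7, -16.8, -12], [0, 0, 0]],
])

```text
time: 11.95
tool_pos: [0.5333, -0.4296, 0.0506]
ee_rot: [-3.139, 0.001, 0.079]
wrist_force: [-0.3, 0.2, -1.2]
width: 0.0497
```

Call:
play_rows([
  [5, [0, 0, -2], [0, 0, 0]],
  [5, [0, 0, -4], [0, 0, 0]],
  [5, [0, 0, -5], [0, 0, 0]],
  [5, [0, 0, -5], [0, 0, 0]],
  [5, [0, 0, -5], [0, 0, 0]],
  [5, [0, 0, -5], [0, 0, 0]],
  [5, [0, 0, -5], [0, 0, 0]],
  [5, [0, 0, -5], [0, 0, 0]],
])

```text
time: 12.62
tool_pos: [0.5339, -0.4322, 0.0046]
ee_rot: [3.14, -0.001, 0.078]
wrist_force: [-0.2, 0.1, 0.2]
width: 0.0501
```

Call:
play_rows([
  [2.5, [0, 0, 0], [0, 0, 0]],
  [2.5, [0, 0, 0], [0, 0, 0]],
  [2.5, [0, 0, 0], [0, 0, 0]],
  [2.5, [0, 0, 0], [0, 0, 0]],
  [2.5, [0, 0, 0], [0, 0, 0]],
  [2.5, [0, 0, 4], [0, 0, 0]],
  [2.5, [0, 0, 8], [0, 0, 0]],
  [2.5, [0, 0, 12], [0, 0, 0]],
])

```text
time: 13.28
tool_pos: [0.5325, -0.4315, 0.1232]
ee_rot: [-3.139, 0.002, 0.078]
wrist_force: [1.4, -0.2, -0.1]
width: 0.0311
```

Call:
play_rows([
  [2.5, [0.5, 2.7, 3], [0, 0, 0]],
  [2.5, [1.2, 6.7, 3], [0, 0, 0]],
  [2.5, [1.9, 10.7, 3], [0, 0, 0]],
  [2.5, [2.6, 14.7, 3], [0, 0, 0]],
  [2.5, [3.4, 18.7, 3], [0, 0, 0]],
  [2.5, [4.1, 22.7, 3], [0, 0, 0]],
  [2.5, [4.8, 26.7, 3], [0, 0, 0]],
  [2.5, [5.5, 30.5, 3], [0, 0, 0]],
])

```text
time: 13.95
tool_pos: [0.5882, -0.125, 0.1534]
ee_rot: [-3.141, 0.0, 0.078]
wrist_force: [0.5, -0.8, -0.7]
width: 0.0307
```

Call:
play_rows([
  [2.5, [0.7, 4, 0], [0, 0, 0]],
  [2.5, [1.4, 8, 0], [0, 0, 0]],
  [2.5, [2, 11, 0], [0, 0, 0]],
  [2.5, [2, 11, -2], [0, 0, 0]],
  [2.5, [2, 11, -6], [0, 0, 0]],
  [2.5, [2, 11, -9], [0, 0, 0]],
  [2.5, [2, 11, -9], [0, 0, 0]],
  [2.5, [2, 11, -9], [0, 0, 0]],
])

```text
time: 14.62
tool_pos: [0.6065, -0.0169, 0.0613]
ee_rot: [-3.141, 0.005, 0.078]
wrist_force: [-0.7, -0.4, -0.3]
width: 0.0304
```

Call:
play_rows([
  [2.5, [0, 0, -0.8], [0, 0, 0]],
  [2.5, [0, 0, -1.5], [0, 0, 0]],
  [2.5, [0, 0, -1.5], [0, 0, 0]],
  [2.5, [0, 0, -1.5], [0, 0, 0]],
  [5, [0, 0, -1.5], [0, 0, 0]],
  [5, [0, 0, -1.5], [0, 0, 0]],
  [5, [0, 0, 0.5], [0, 0, 0]],
  [5, [0, 0, 4], [0, 0, 0]],
])

```text
time: 15.28
tool_pos: [0.6052, -0.0168, 0.0995]
ee_rot: [-3.14, 0.01, 0.078]
wrist_force: [1.5, 0.1, -0.0]
width: 0.0498
```

Call:
play_rows([
  [5, [0, 0, 4], [0, 0, 0]],
  [5, [0, 0, 8], [0, 0, 0]],
  [5, [0, 0, 12], [0, 0, 0]],
  [5, [-3, -2, 14], [0, 0, 0]],
  [5, [-6, -4, 14], [0, 0, 0]],
  [5, [-9, -6, 14], [0, 0, 0]],
  [5, [-12, -8, 14], [0, 0, 0]],
  [5, [-16, -8, 14], [0, 0, 0]],
])

```text
time: 15.95
tool_pos: [0.4478, -0.0998, 0.2439]
ee_rot: [3.139, -0.001, 0.075]
wrist_force: [0.0, -0.8, -0.0]
width: 0.0503
```

```bash
python3 look.py top; python3 - <<'E'
from h import *
b=snapshot("top"); save(b,"t5",(150,230,205,335),6)
for l in["pawl_knob","wheel_grip","pointer","pawl","black_loupe"]:print(l,[(round(d["confidence"],2),np.argwhere(d["mask"]).mean(0).round(1).tolist(),int(d["mask"].sum())) for d in silhouettes("top",l)])
E
```

```text
15.95 [ 0.4478 -0.0998  0.2439] [ 3.139e+00 -1.000e-03  7.500e-02] 0.050335041198216
top 0.46 [199.0, 245.0] 757 z.009: [0.5318 0.1086 0.009 ] z.049: [0.5253 0.101  0.049 ]
  gold top 28 [168.4 243.2] [0.6213 0.1195 0.009 ]
  gold top 49 [269.7 155. ] [0.324  0.3553 0.009 ]
  gold top 104 [271.8 180.7] [0.3194 0.2823 0.009 ]
  gold top 71 [271.9 132.7] [0.3168 0.4181 0.009 ]
pawl_knob [(0.66, [137.7, 328.8], 245)]
wheel_grip [(0.79, [198.9, 245.6], 808)]
pointer [(0.92, [183.8, 200.2], 13869)]
pawl [(0.68, [175.1, 243.1], 82)]
black_loupe [(0.65, [194.7, 411.6], 77), (0.29, [183.8, 200.3], 13942)]
```

View pics/t5.png

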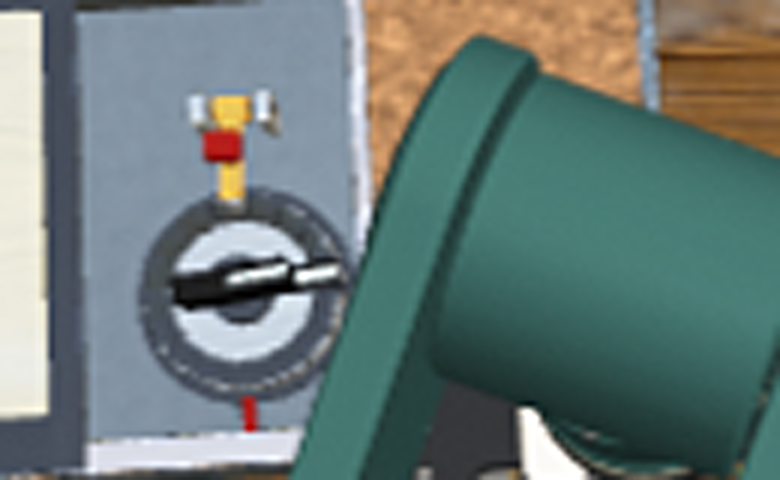

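```bash
cat > knob.py <<'E'
from h import *
from scipy.optimize import least_squares
a=.0777;R=np.array([[np.cos(a),-np.sin(a)],[np.sin(a),np.cos(a)]]);c=np.array([.563,.0592])
obs=[]
for n in("top","scene"):
    b=snapshot(n); im=b["pixels"].astype(int)
    g=((im[...,0]>120)&(im[...,1]<60)&(im[...,2]<70)).astype(np.uint8)
    k,l,st,ce=cv2.connectedComponentsWithStats(g)
    r0,c0=proj(b,[.59,.105,.088])
    for i in range(1,k):
        if np.hypot(ce[i][1]-r0,ce[i][0]-c0)<45:
            w=ray(b,*ce[i][::-1],.09); print(n,st[i],ce[i][::-1].round(1),"z.09->fix",R.T@(w[:2]-c))
            if st[i,4]>10 and ce[i][1]<r0+9: obs.append((b,ce[i][::-1]))
f=lambda p:np.concatenate([np.subtract(proj(b,p),q) for b,q in obs])
s=least_squares(f,[.59,.105,.088]);print(s.x,s.fun,"fix",R.T@(s.x[:2]-c))
E
python3 knob.py
```

```text
top [239 172   6   5  27] [173.9 241.4] z.09->fix [0.02715974 0.04611695]
scene [294 163   3   3   7] [164. 295.] z.09->fix [0.02736176 0.04644705]
[0.58697745 0.10772141 0.08786544] [ 1.58504690e-07 -1.18068243e-07] fix [0.02767143 0.04651384]
```

Call:
play_rows([
  [4, [2.3, 3.4, 0], [0, 0, 0]],
  [4, [4.6, 6.8, 0], [0, 0, 0]],
  [4, [6.9, 10.2, -1], [0, 0, 0]],
  [4, [9.2, 13.6, -2], [0, 0, 0]],
  [4, [11.5, 17, -3], [0, 0, 0]],
  [4, [13.9, 20.6, -5], [0, 0, 0]],
  [4, [13.9, 20.6, -7], [0, 0, 0]],
  [4, [13.9, 20.6, -7], [0, 0, 0]],
])

```text
time: 17.12
tool_pos: [0.5859, 0.1115, 0.1666]
ee_rot: [-3.141, 0.011, 0.082]
wrist_force: [-1.2, -0.3, -1.5]
width: 0.0398
```

```bash
python3 look.py top; python3 - <<'E'
from h import *
b=snapshot("wrist"); save(b,"w6")
o=get_obs();print(o["tool_pos"],o["ee_rot"])
print(proj(b,o["tool_pos"]),proj(b,[.5873,.1073,.088]),cam(b)[2],b["fx"])
E
```

```text
17.1167 [0.5859 0.1115 0.1666] [-3.141  0.011  0.082] 0.039830650555427574
top 0.58 [170.0, 290.0] 94 z.009: [ 0.6186 -0.017   0.009 ] z.049: [ 0.6091 -0.0204  0.049 ]
top 0.26 [176.0, 243.0] 78 z.009: [0.5985 0.1197 0.009 ] z.049: [0.5897 0.1117 0.049 ]
  gold top 56 [ 84.7 634.8] [ 0.8989 -1.0568  0.009 ]
  gold top 27 [ 94.4 634.6] [ 0.8679 -1.0525  0.009 ]
  gold top 117 [169.9 288.7] [ 0.6187 -0.0146  0.009 ]
  gold top 134 [194.1 290.5] [ 0.5468 -0.0221  0.009 ]
  gold top 125 [271.  137.8] [0.3195 0.4038 0.009 ]
[0.58751022 0.10842087 0.17390452] [3.14095347e+00 4.16020315e-04 7.77099768e-02]
(np.float64(241.13935722878327), np.float64(323.6815579713794)) (np.float64(205.3278372834129), np.float64(324.4599046945009)) [0.06307225 0.55926243 0.49839085] 317.6278326502361
```

View pics/w6.png

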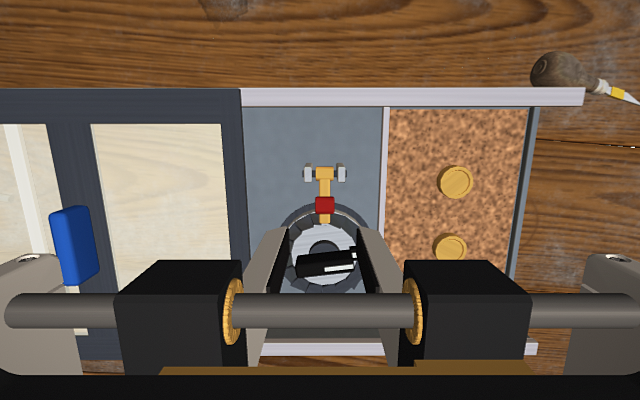

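Call:
play_rows([
  [4, [0, -0.1, -3], [0, 0, 0]],
  [4, [0, -0.1, -6], [0, 0, 0]],
  [4, [0, -0.1, -8.5], [0, 0, 0]],
  [4, [0, -0.1, -9.8], [0, 0, 0]],
  [4, [0, -0.1, -9.8], [0, 0, 0]],
  [4, [0, -0.1, -9.8], [0, 0, 0]],
  [1, [0, -0.1, -9.8], [0, 0, 0]],
  [1, [0, -0.1, -9.8], [0, 0, 0]],
])

```text
time: 17.93
tool_pos: [0.5892, 0.1077, 0.0786]
ee_rot: [3.142, -0.005, 0.077]
wrist_force: [-0.2, 0.0, -0.2]
width: 0.0302
```

Call:
play_rows([
  [1, [0, 0, 0], [0, 0, 0]],
  [1, [0, 0, 0], [0, 0, 0]],
  [1, [0, 0, 0], [0, 0, 0]],
  [1, [0, 0, 0], [0, 0, 0]],
  [1, [0, 0, 0], [0, 0, 0]],
])

```text
time: 18.35
tool_pos: [0.588, 0.1076, 0.0769]
ee_rot: [3.141, -0.002, 0.078]
wrist_force: [-1.1, -0.8, 5.8]
width: 0.0158
```

Call:
play_rows([
  [1, [0.3, 0, 0.27], [0, 0, 0]],
  [1, [0.66, 0.05, 0.5], [0, 0, 0]],
  [1, [1.1, 0.1, 0.7], [0, 0, 0]],
  [1, [1.5, 0.1, 0.83], [0, 0, 0]],
  [1, [1.9, 0.15, 0.92], [0, 0, 0]],
  [1, [2.35, 0.2, 0.95], [0, 0, 0]],
  [1, [2.8, 0.2, 0.92], [0, 0, 0]],
  [1, [2.8, 0.2, 0.92], [0, 0, 0]],
])

```text
time: 19.02
tool_pos: [0.6136, 0.1096, 0.0839]
ee_rot: [3.141, 0.006, 0.078]
wrist_force: [-5.8, -2.2, 3.4]
width: 0.0154
```

Call:
play_rows([
  [1, [0.4, 0.05, -0.08], [0, 0, 0]],
  [1, [0.8, 0.05, -0.25], [0, 0, 0]],
  [1, [1.2, 0.1, -0.4], [0, 0, 0]],
  [1, [1.5, 0.1, -0.55], [0, 0, 0]],
  [1, [1.5, 0.1, -0.55], [0, 0, 0]],
  [1, [1.5, 0.1, -0.55], [0, 0, 0]],
])

```text
time: 19.52
tool_pos: [0.631, 0.111, 0.0801]
ee_rot: [-3.141, -0.001, 0.078]
wrist_force: [-1.1, -0.2, 4.7]
width: 0.0152
```

```bash
python3 - <<'E'
from h import *
b=snapshot("wrist"); save(b,"w7",(100,300,220,540),2)
o=get_obs();print(o["tool_pos"],o["ee_rot"],o["wrist_force"],o["width"])
E
```

```text
[0.63098926 0.11097383 0.08008664] [-3.14150131e+00 -1.32071619e-03  7.78492386e-02] [-0.91650019 -0.9384456   3.9935051 ] 0.015226378268930153
```

View pics/w7.png

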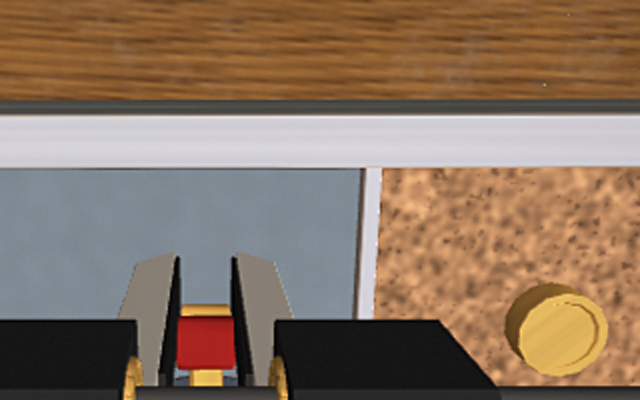

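Call:
play_rows([
  [1, [0.3, 0, -0.2], [0, 0, 0]],
  [1, [0.3, 0, -0.2], [0, 0, 0]],
  [4, [0.3, 0, -0.2], [0, 0, 0]],
  [4, [0.3, 0, -0.2], [0, 0, 0]],
  [4, [0.3, 0, -0.2], [0, 0, 0]],
  [4, [0.3, 0, 3], [0, 0, 0]],
  [4, [0.3, 0, 7], [0, 0, 0]],
  [4, [0.3, 0, 10], [0, 0, 0]],
])

```text
time: 20.23
tool_pos: [0.6331, 0.111, 0.1803]
ee_rot: [-3.141, 0.001, 0.078]
wrist_force: [0.9, 0.4, 1.4]
width: 0.0399
```

Call:
play_rows([
  [4, [-4, -0.3, 0], [0, 0, 0]],
  [4, [-8, -0.7, 0], [0, 0, 0]],
  [4, [-11, -1, 0], [0, 0, 0]],
  [4, [-11, -1, 0], [0, 0, 0]],
  [4, [-11, -1, 0], [0, 0, 0]],
  [4, [-11, -1, 0], [0, 0, 0]],
])

```text
time: 20.73
tool_pos: [0.524, 0.1009, 0.1792]
ee_rot: [3.142, -0.001, 0.078]
wrist_force: [-0.1, -0.5, -0.6]
width: 0.0399
```

```bash
python3 - <<'E'
from h import *
o=get_obs();print(o["tool_pos"],o["ee_rot"],o["width"],o["joint_positions"])
b=snapshot("wrist");t=snapshot("top"); c=snapshot("scene")
f=lambda s,cr,k:cv2.resize(s["pixels"][cr[0]:cr[1],cr[2]:cr[3]],None,fx=k,fy=k,interpolation=cv2.INTER_CUBIC)
A=f(t,(150,230,205,285),5);B=f(c,(120,200,250,330),5)
C=f(b,(60,300,200,440),400/240); im=np.hstack([A,C]); 
print(im.shape); cv2.imwrite("pics/w8.png",cv2.cvtColor(im,cv2.COLOR_RGB2BGR)); np.save("w8s.npy",B)
for z in(.06,.08): print(proj(b,[.5246,.1013,z]),proj(t,[.5246,.1013,z]))
E
```

```text
[0.5239621  0.10092391 0.17924189] [ 3.14158454e+00 -9.75704639e-04  7.78280317e-02] 0.03991368515760093 [ 8.40225172e-02  5.65258336e-02  1.45517635e+00 -1.41789328e-05
  1.62891484e+00  1.57698999e+00]
(400, 800, 3)
(np.float64(196.44659482466798), np.float64(322.10251178778987)) (np.float64(198.09107768884988), np.float64(244.6223788559729))
(np.float64(201.2811343213532), np.float64(322.09206124828455)) (np.float64(196.89086570227656), np.float64(243.2658835039277))
```

View pics/w8.png

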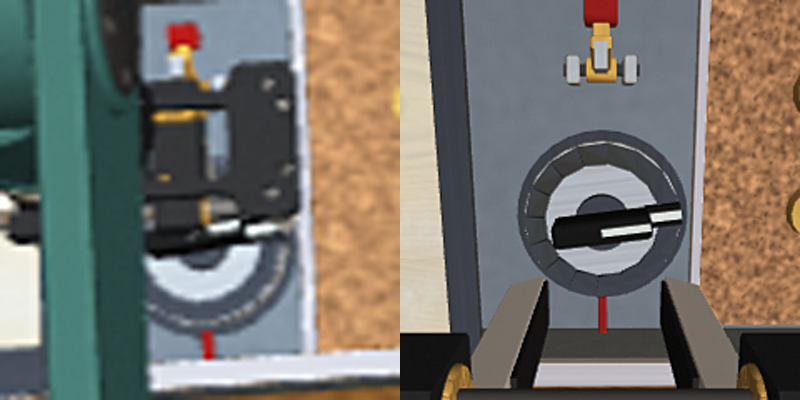

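```bash
python3 - <<'E'
from h import *
b=snapshot("wrist"); save(b,"w9",(130,245,260,375),6)
import pickle; pickle.dump({k:b[k] for k in b if k!="pixels"},open("w9.pkl","wb"))
K,R,t=cam(b); print("cam",-R.T@t,R[2])
E
```

```text
cam [0.59182093 0.1062347  0.35839885] [-0.23307307 -0.01805755 -0.97229156]
```

View pics/w9.png

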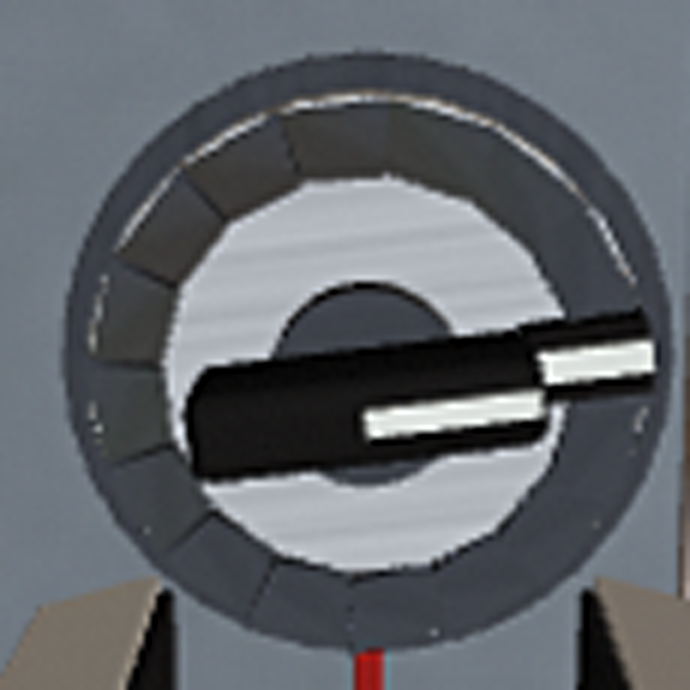

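```bash
python3 - <<'E'
from h import *
import pickle
b=pickle.load(open("w9.pkl","rb"))
P=lambda u,v:(v/6+130-.42,u/6+260-.42)
F=lambda u,v,z:ray(b,*P(u,v),z)
for z in(.045,.05,.055,.06): 
    l,r,t,bo=F(65,350,z),F(672,350,z),F(368,50,z),F(368,650,z); print(z,"disc",np.linalg.norm(l-r).round(4),np.linalg.norm(t-bo).round(4),((l+r+t+bo)/4).round(4))
for z in(.07,.08,.09,.1):
    l,r,a=F(198,430,z),F(547,407,z),F(365,427,z);d=F(543,407,z)-a; print(z,"bar",np.linalg.norm(l-r).round(4),((l+r)/2).round(4),"axis",a.round(4),"line ang",np.arctan2(d[1],d[0])-(np.pi+.0777)+2*np.pi, "mid top edge",)
E
```

```text
0.045 disc 0.1016 0.1024 [0.5295 0.1027 0.045 ]
0.05 disc 0.1 0.1008 [0.5305 0.1028 0.05  ]
0.055 disc 0.0984 0.0992 [0.5315 0.1029 0.055 ]
0.06 disc 0.0968 0.0975 [0.5325 0.1029 0.06  ]
0.07 bar 0.0544 [0.5246 0.1016 0.07  ] axis [0.5231 0.1027 0.07  ] line ang 1.684724487457908 mid top edge
0.08 bar 0.0525 [0.5269 0.1018 0.08  ] axis [0.5255 0.1028 0.08  ] line ang 1.6847244874579088 mid top edge
0.09 bar 0.0506 [0.5292 0.102  0.09  ] axis [0.5279 0.1029 0.09  ] line ang 1.6847244874579097 mid top edge
0.1 bar 0.0487 [0.5316 0.1021 0.1   ] axis [0.5303 0.103  0.1   ] line ang 1.6847244874579053 mid top edge
```

Call:
play_rows([
  [4, [0, 0, 0], [0, 0, 0.12]],
  [4, [0, 0, 0], [0, 0, 0.24]],
  [4, [0, 0, 0], [0, 0, 0.36]],
  [4, [0, 0, 0], [0, 0, 0.48]],
  [4, [0, 0, 0], [0, 0, 0.6]],
  [4, [0, 0, 0], [0, 0, 0.72]],
  [4, [0, 0, 0], [0, 0, 0.84]],
  [4, [0, 0, 0], [0, 0, 0.95]],
])

```text
time: 21.6
tool_pos: [0.5242, 0.1008, 0.179]
ee_rot: [-3.141, 0.0, 1.033]
wrist_force: [0.5, -0.2, 1.1]
width: 0.0398
```

Call:
play_rows([
  [4, [0.1, 0.1, 0], [0, 0, 0.12]],
  [4, [0.1, 0.1, 0], [0, 0, 0.24]],
  [4, [0.1, 0.1, 0], [0, 0, 0.36]],
  [4, [0.1, 0.1, -1], [0, 0, 0.48]],
  [4, [0.1, 0.1, -2], [0, 0, 0.6]],
  [4, [0.1, 0.1, -4], [0, 0, 0.72]],
  [4, [0.1, 0.1, -6], [0, 0, 0.735]],
  [4, [0.1, 0.1, -7], [0, 0, 0.735]],
])

```text
time: 22.27
tool_pos: [0.5237, 0.1017, 0.1064]
ee_rot: [-3.138, -0.0, 1.763]
wrist_force: [-0.3, -0.1, -0.4]
width: 0.0398
```

Call:
play_rows([
  [4, [0, 0, -2], [0, 0, 0]],
  [4, [0, 0, -4], [0, 0, 0]],
  [4, [0, 0, -5], [0, 0, 0]],
  [4, [0, 0, -5.3], [0, 0, 0]],
  [4, [0, 0, -5.3], [0, 0, 0]],
  [4, [0, 0, -5.3], [0, 0, 0]],
  [4, [0, 0, -5.3], [0, 0, 0]],
])

```text
time: 22.85
tool_pos: [0.5254, 0.1019, 0.0577]
ee_rot: [3.139, 0.0, 1.763]
wrist_force: [0.5, -0.4, -0.3]
width: 0.0402
```

Grip the bar, then turn back (clockwise).

Call:
play_rows([
  [1, [0, 0, 0], [0, 0, 0]],
  [1, [0, 0, 0], [0, 0, 0]],
  [1, [0, 0, 0], [0, 0, 0]],
  [1, [0, 0, 0], [0, 0, 0]],
  [1, [0, 0, 0], [0, 0, 0]],
  [1, [0, 0, 0], [0, 0, 0]],
  [1, [0, 0, 0], [0, 0, 0]],
])

```text
time: 23.43
tool_pos: [0.5275, 0.1024, 0.0568]
ee_rot: [3.134, 0.0, 1.763]
wrist_force: [8.3, 2.6, -3.4]
width: 0.0134
```

Call:
play_rows([
  [1, [0, 0, 0], [0, 0, -0.1]],
  [1, [0, 0, 0], [0, 0, -0.2]],
  [1, [0, 0, 0], [0, 0, -0.3]],
  [1, [0, 0, 0], [0, 0, -0.4]],
  [1, [0, 0, 0], [0, 0, -0.5]],
  [1, [0, 0, 0], [0, 0, -0.6]],
  [1, [0, 0, 0], [0, 0, -0.7]],
  [1, [0, 0, 0], [0, 0, -0.8]],
])

```text
time: 24.1
tool_pos: [0.5273, 0.1024, 0.0568]
ee_rot: [3.137, -0.005, 0.958]
wrist_force: [8.1, 2.3, -3.0]
width: 0.0139
```

Call:
play_rows([
  [1, [0, 0, 0], [0, 0, -0.1]],
  [1, [0, 0, 0], [0, 0, -0.2]],
  [1, [0, 0, 0], [0, 0, -0.3]],
  [1, [0, 0, 0], [0, 0, -0.4]],
  [1, [0, 0, 0], [0, 0, -0.5]],
  [1, [0, 0, 0], [0, 0, -0.6]],
  [1, [0, 0, 0], [0, 0, -0.7]],
  [1, [0, 0, 0], [0, 0, -0.8]],
])

```text
time: 24.77
tool_pos: [0.5271, 0.1026, 0.0568]
ee_rot: [-3.141, -0.007, 0.158]
wrist_force: [6.6, 3.0, -4.5]
width: 0.0137
```

Call:
play_rows([
  [1, [0, 0, 0], [0, 0, -0.085]],
  [1, [0, 0, 0], [0, 0, -0.085]],
  [1, [0, 0, 0], [0, 0, -0.085]],
  [1, [0, 0, 0], [0, 0, -0.085]],
  [1, [0, 0, 0], [0, 0, -0.085]],
])

```text
time: 25.18
tool_pos: [0.5271, 0.1026, 0.0568]
ee_rot: [-3.14, -0.007, 0.078]
wrist_force: [7.9, 2.8, -3.2]
width: 0.0138
```

Call:
play_rows([
  [1, [0.2, 0.07, 0], [0, 0, 0]],
  [1, [0.2, 0.07, 0], [0, 0, 0]],
  [4, [0.2, 0.07, 0], [0, 0, 0]],
  [4, [0.2, 0.07, 0], [0, 0, 0]],
  [4, [0.2, 0.07, 0], [0, 0, 0]],
  [4, [0.2, 0.07, 4], [0, 0, 0]],
  [4, [0.2, 0.07, 8], [0, 0, 0]],
  [4, [0.2, 0.07, 12], [0, 0, 0]],
])

```text
time: 25.85
tool_pos: [0.525, 0.1024, 0.1764]
ee_rot: [3.141, 0.004, 0.078]
wrist_force: [1.4, 0.4, 0.4]
width: 0.0402
```

Call:
play_rows([
  [4, [0, 0, 0.3], [0, 0, 0]],
  [4, [0, 0, 0.3], [0, 0, 0]],
  [4, [0, 0, 0.3], [0, 0, 0]],
  [4, [0, 0, 0.3], [0, 0, 0]],
])

```text
time: 26.18
tool_pos: [0.5251, 0.1024, 0.1769]
ee_rot: [3.141, 0.004, 0.078]
wrist_force: [-0.2, 0.5, -0.5]
width: 0.04
```

```bash
python3 - <<'E'
from h import *
b=snapshot("wrist"); save(b,"w10",(40,260,220,420),3)
import pickle; pickle.dump({k:b[k] for k in b if k!="pixels"},open("w10.pkl","wb"))
print(get_obs()["tool_pos"],get_obs()["wrist_force"])
E
```

```text
[0.52496121 0.10240694 0.17662705] [-0.0197126   0.69961164  0.09188544]
```

View pics/w10.png

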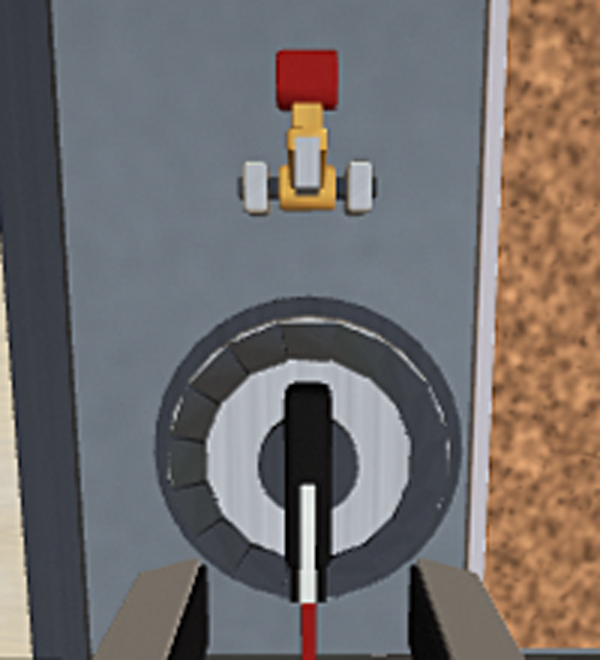

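```bash
python3 - <<'E'
from h import *
import pickle
b=pickle.load(open("w10.pkl","rb"))
P=lambda u,v:(v/3+40-.33,u/3+220-.33)
for n,u,v,z in(("knob",307,80,.09),("hingeL",256,187,.07),("hingeR",360,187,.07),("axis",308,487,.077),("ptr tip",308,603,.045),("ptr lower",309,650,.045)): print(n,ray(b,*P(u,v),z).round(4))
E
```

```text
knob [0.6363 0.1113 0.09  ]
hingeL [0.6099 0.124  0.07  ]
hingeR [0.6122 0.0942 0.07  ]
axis [0.5244 0.1024 0.077 ]
ptr tip [0.4752 0.0986 0.045 ]
ptr lower [0.4577 0.0969 0.045 ]
```

Call:
play_rows([
  [4, [4, 0.3, 0], [0, 0, 0]],
  [4, [8, 0.6, 0], [0, 0, 0]],
  [4, [11.3, 0.9, -1], [0, 0, 0]],
  [4, [11.3, 0.9, -4], [0, 0, 0]],
  [4, [11.3, 0.9, -7], [0, 0, 0]],
  [4, [11.3, 0.9, -9.5], [0, 0, 0]],
  [4, [11.3, 0.9, -10], [0, 0, 0]],
  [4, [11.3, 0.9, -10], [0, 0, 0]],
])

```text
time: 26.9
tool_pos: [0.6364, 0.1113, 0.0743]
ee_rot: [3.141, 0.009, 0.078]
wrist_force: [-0.3, 0.2, -0.4]
width: 0.0403
```

Call:
play_rows([
  [4, [0, 0, 0], [0, 0, 0]],
  [1, [0, 0, 0], [0, 0, 0]],
  [1, [0, 0, 0], [0, 0, 0]],
  [1, [0, 0, 0], [0, 0, 0]],
  [1, [0, 0, 0], [0, 0, 0]],
  [1, [0, 0, 0], [0, 0, 0]],
  [1, [0, 0, 0], [0, 0, 0]],
])

```text
time: 27.48
tool_pos: [0.6401, 0.1117, 0.0809]
ee_rot: [-3.142, -0.003, 0.078]
wrist_force: [-0.1, 0.6, 4.2]
width: 0.0155
```

Call:
play_rows([
  [1, [-0.25, 0, 0.28], [0, 0, 0]],
  [1, [-0.55, 0, 0.5], [0, 0, 0]],
  [1, [-0.85, -0.05, 0.7], [0, 0, 0]],
  [1, [-1.25, -0.1, 0.88], [0, 0, 0]],
  [1, [-1.67, -0.13, 1.03], [0, 0, 0]],
  [1, [-2.1, -0.16, 1.1], [0, 0, 0]],
  [1, [-2.55, -0.2, 1.15], [0, 0, 0]],
  [1, [-2.55, -0.2, 1.15], [0, 0, 0]],
])

```text
time: 28.15
tool_pos: [0.6155, 0.1097, 0.0914]
ee_rot: [-3.142, -0.005, 0.078]
wrist_force: [6.2, 0.2, -1.3]
width: 0.0152
```

Call:
play_rows([
  [1, [-0.44, -0.03, -0.03], [0, 0, 0]],
  [1, [-0.88, -0.06, -0.12], [0, 0, 0]],
  [1, [-1.25, -0.1, -0.25], [0, 0, 0]],
  [1, [-1.6, -0.12, -0.4], [0, 0, 0]],
  [1, [-1.85, -0.14, -0.55], [0, 0, 0]],
  [1, [-2.05, -0.16, -0.7], [0, 0, 0]],
  [1, [-2.05, -0.16, -0.7], [0, 0, 0]],
  [1, [-2.05, -0.16, -0.7], [0, 0, 0]],
])

```text
time: 28.82
tool_pos: [0.5964, 0.1082, 0.0885]
ee_rot: [3.142, -0.01, 0.078]
wrist_force: [1.9, 1.0, 9.8]
width: 0.0156
```

Call:
play_rows([
  [3, [0, 0, -0.2], [0, 0, 0]],
  [4, [0, 0, -0.2], [0, 0, 0]],
  [4, [0, 0, -0.2], [0, 0, 0]],
  [4, [0, 0, 0], [0, 0, 0]],
  [4, [0, 0, 3], [0, 0, 0]],
  [4, [0, 0, 7], [0, 0, 0]],
  [4, [-3, 0, 10], [0, 0, 0]],
  [4, [-7, 0, 10], [0, 0, 0]],
])

```text
time: 29.48
tool_pos: [0.5275, 0.1079, 0.1902]
ee_rot: [3.142, -0.012, 0.077]
wrist_force: [0.4, -0.1, 2.2]
width: 0.0397
```

Call:
play_rows([
  [4, [0, 0, 0], [0, 0, 0]],
  [4, [0, 0, 0], [0, 0, 0]],
  [4, [0, 0, 0], [0, 0, 0]],
])

```text
time: 29.73
tool_pos: [0.5233, 0.1079, 0.1833]
ee_rot: [3.141, 0.0, 0.078]
wrist_force: [-0.4, 0.5, -0.1]
width: 0.04
```

```bash
python3 look.py top; python3 - <<'E'
from h import *
b=snapshot("wrist"); save(b,"w11",(60,260,20,520),1.5); t=snapshot("top"); n=b
print(get_obs()["tool_pos"],get_obs()["wrist_force"])
for nm,s in(("top",t),("wrist",b)):
    im=s["pixels"].astype(int);bl=((im[...,2]>im[...,0]+60)&(im[...,2]>im[...,1]+50)).astype(np.uint8)
    if nm=="top": bl[:,330:]=0
    k,l,st,ce=cv2.connectedComponentsWithStats(bl)
    for i in range(1,k):
        if st[i,4]>20: print(nm,st[i],ray(s,*ce[i][::-1],.12).round(4))
E
```

```text
29.7333 [0.5233 0.1079 0.1833] [3.141 0.    0.078] 0.039956292251108874
top 0.6 [194.0, 291.0] 98 z.009: [ 0.5459 -0.0237  0.009 ] z.049: [ 0.539  -0.0268  0.049 ]
top 0.4 [170.0, 289.0] 94 z.009: [ 0.6189 -0.0165  0.009 ] z.049: [ 0.6094 -0.0198  0.049 ]
  gold top 70 [ 84.6 634.9] [ 0.8993 -1.0569  0.009 ]
  gold top 33 [ 94.4 634.5] [ 0.8679 -1.0525  0.009 ]
  gold top 117 [169.9 288.7] [ 0.6187 -0.0146  0.009 ]
  gold top 134 [194.4 290.2] [ 0.5457 -0.021   0.009 ]
  gold top 115 [271.1 135.4] [0.3191 0.4105 0.009 ]
[0.52416412 0.10784253 0.18307936] [-0.85225049  0.28586326 -0.10646708]
wrist [  50  126   51   79 2935] [0.5486 0.2991 0.12  ]
```

View pics/w11.png

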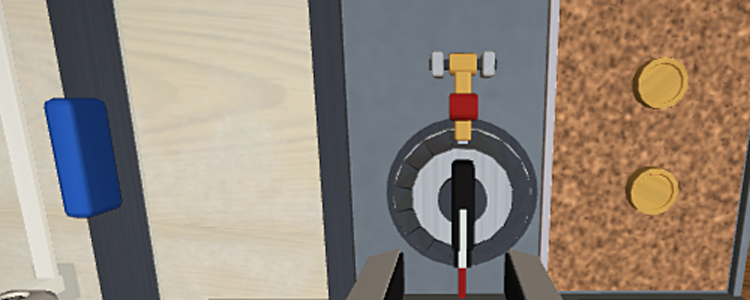

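Call:
play_rows([
  [5, [0.5, 4, 0.5], [0, 0, 0]],
  [5, [1, 8, 0.5], [0, 0, 0]],
  [5, [1.5, 12, 0.5], [0, 0, 0]],
  [5, [2, 16, 0.5], [0, 0, 0]],
  [5, [2.3, 19.2, 0], [0, 0, 0]],
  [5, [2.3, 19.2, -1], [0, 0, 0]],
  [5, [2.3, 19.2, -4], [0, 0, 0]],
  [5, [2.3, 19.2, -6], [0, 0, 0]],
])

```text
time: 30.6
tool_pos: [0.5466, 0.3004, 0.1214]
ee_rot: [3.141, 0.001, 0.079]
wrist_force: [0.0, -0.7, -1.5]
width: 0.05
```

Call:
play_rows([
  [5, [0, 0, -1.4], [0, 0, 0]],
  [5, [0, 0, -1.4], [0, 0, 0]],
  [1, [0, 0, -1.4], [0, 0, 0]],
  [1, [0, 0, -1.4], [0, 0, 0]],
  [1, [0, 0, -1.4], [0, 0, 0]],
  [1, [0, 0, -1.4], [0, 0, 0]],
  [1, [0, 0, -1.4], [0, 0, 0]],
  [1, [0, 0, -1.4], [0, 0, 0]],
])

```text
time: 31.27
tool_pos: [0.5469, 0.3005, 0.1109]
ee_rot: [-3.14, -0.002, 0.078]
wrist_force: [1.1, -2.4, 2.1]
width: 0.0137
```

Call:
play_rows([
  [1, [0.1, -1.5, 0], [0, 0, 0]],
  [1, [0.35, -4.5, 0], [0, 0, 0]],
  [1, [0.6, -7.7, 0], [0, 0, 0]],
  [1, [0.85, -11, 0], [0, 0, 0]],
  [1, [1.1, -14.2, 0], [0, 0, 0]],
  [1, [1.35, -17.5, 0], [0, 0, 0]],
  [1, [1.6, -20.7, 0], [0, 0, 0]],
  [1, [1.8, -23, 0], [0, 0, 0]],
])

```text
time: 31.93
tool_pos: [0.5656, 0.0681, 0.1109]
ee_rot: [-3.141, -0.004, 0.077]
wrist_force: [2.5, 3.3, 0.2]
width: 0.0136
```

Call:
play_rows([
  [1, [0.08, -1, 0], [0, 0, 0]],
  [1, [0.16, -2, 0], [0, 0, 0]],
  [1, [0.22, -2.8, 0], [0, 0, 0]],
  [1, [0.26, -3.3, 0], [0, 0, 0]],
  [1, [0.26, -3.3, 0], [0, 0, 0]],
  [1, [0.26, -3.3, 0], [0, 0, 0]],
])

```text
time: 32.43
tool_pos: [0.5676, 0.0427, 0.1109]
ee_rot: [-3.132, -0.003, 0.081]
wrist_force: [2.7, 11.6, 3.0]
width: 0.0141
```

Call:
play_rows([
  [1, [0.03, -0.4, 0], [0, 0, 0]],
  [1, [0.03, -0.4, 0], [0, 0, 0]],
  [1, [0.03, -0.4, 0], [0, 0, 0]],
])

```text
time: 32.68
tool_pos: [0.5676, 0.0427, 0.1108]
ee_rot: [-3.125, -0.003, 0.083]
wrist_force: [1.3, 20.3, 3.4]
width: 0.0135
```

Call:
play_rows([
  [1, [-0.05, 0.9, 0], [0, 0, 0]],
  [1, [-0.05, 0.9, 0], [0, 0, 0]],
  [4, [-0.05, 0.9, 0], [0, 0, 0]],
  [4, [-0.05, 0.9, 0], [0, 0, 0]],
  [4, [-0.05, 0.9, 0], [0, 0, 0]],
  [4, [-0.05, 0.9, 3], [0, 0, 0]],
  [4, [-0.05, 0.9, 7], [0, 0, 0]],
  [4, [-0.05, 0.9, 11], [0, 0, 0]],
])

```text
time: 33.35
tool_pos: [0.5649, 0.0409, 0.2183]
ee_rot: [3.141, 0.007, 0.076]
wrist_force: [2.0, -0.5, 0.4]
width: 0.0401
```

Call:
play_rows([
  [4, [-3, 0, 1], [0, 0, 0]],
  [4, [-7, 0, 3], [0, 0, 0]],
  [4, [-11, 0, 4], [0, 0, 0]],
  [4, [-14, -4, 4], [0, 0, 0]],
  [4, [-16, -7, 4], [0, 0, 0]],
  [4, [-18, -10, 4], [0, 0, 0]],
  [4, [-20, -14, 4], [0, 0, 0]],
  [4, [-21, -18, 4], [0, 0, 0]],
])

```text
time: 34.02
tool_pos: [0.3548, -0.1366, 0.2598]
ee_rot: [3.141, 0.001, 0.078]
wrist_force: [1.3, -0.5, 0.8]
width: 0.04
```

```bash
python3 look.py top; python3 - <<'E'
from h import *
t=snapshot("top"); save(t,"t12",(125,250,110,330),3.5); print(get_obs()["tool_pos"])
E
```

```text
34.0167 [ 0.3548 -0.1366  0.2598] [3.141e+00 1.000e-03 7.800e-02] 0.04002614274005146
  gold top 46 [269.6 155.3] [0.3241 0.3544 0.009 ]
  gold top 104 [271.8 180.7] [0.3193 0.2823 0.009 ]
  gold top 69 [271.9 131.9] [0.3169 0.4203 0.009 ]
[ 0.35554141 -0.13844749  0.25899496]
```

View pics/t12.png

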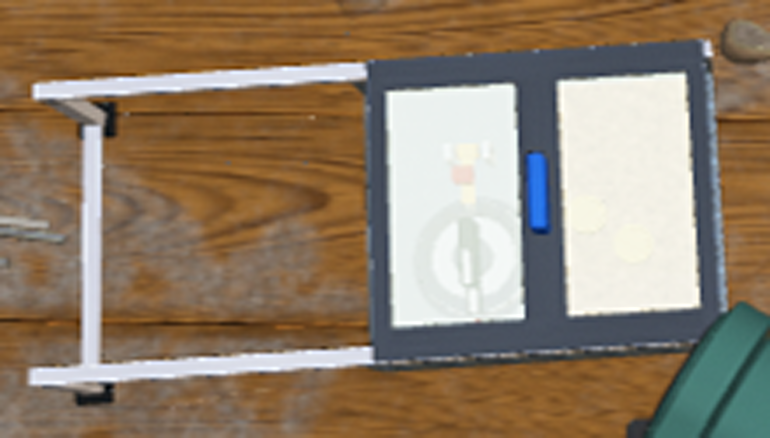

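```bash
python3 - <<'E'
from h import *
a=.0777;R=np.array([[np.cos(a),-np.sin(a)],[np.sin(a),np.cos(a)]]);c=np.array([.564,.0597])
t=snapshot("top"); s=snapshot("scene")
P=lambda u,v:(v/3.5+125-.36,u/3.5+110-.36)
for u,v in((585,212),(633,242)):
    w=ray(t,*P(u,v),.049); print(w.round(4),"tray",(R.T@(w[:2]-c)-[0,-.081]).round(4),"scene px",proj(s,w))
def enh(s,cr,k,lo,hi):
    im=s["pixels"][cr[0]:cr[1],cr[2]:cr[3]].astype(float); im=np.clip((im-lo)/(hi-lo)*255,0,255).astype(np.uint8)
    return cv2.resize(im,(400,400),interpolation=cv2.INTER_CUBIC)
A=enh(t,(145,215,262,312),8,190,255)
r,cc=map(int,proj(s,[.572,-.02,.05])); B=enh(s,(r-25,r+25,cc-28,cc+28),8,100,240)
cv2.imwrite("pics/e13.png",cv2.cvtColor(np.hstack([A,B]),cv2.COLOR_RGB2BGR))
E
```

```text
[0.5646 0.0143 0.049 ] tray [-0.0029  0.0357] scene px (np.float64(187.18883010995197), np.float64(305.98785515922435))
[ 0.5406 -0.0251  0.049 ] tray [-0.0299 -0.0017] scene px (np.float64(194.75978726578253), np.float64(307.21179213105444))
```

View pics/e13.png

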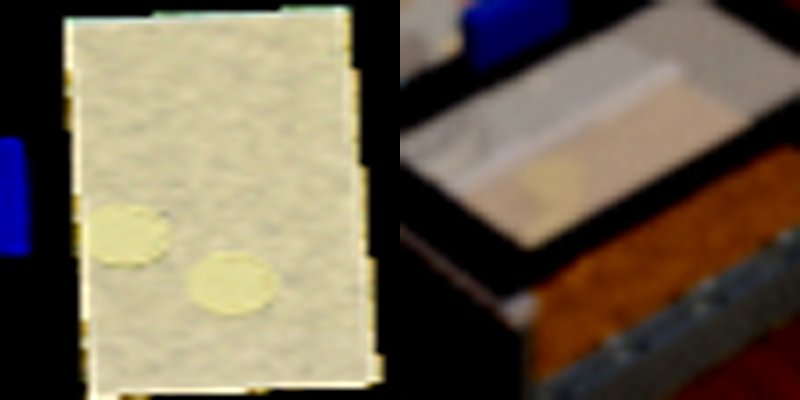

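```bash
python3 -c "
from bench import *
print(get_obs()['wrist_force']); print(close_job())"
```

```text
[0.19745935 0.31676641 0.14440182]
the job is handed in; nothing more can be done
None
```

The job is done and handed in at about 34 s of the 210 s allowed; no verdict was reported. I slid the guard open to its stop, laid the two blanks I found in the tray and threw the pawl over. I then turned the wheel clockwise to the pointer, dropped the pawl back and slid the guard shut to its stop.

- **Guard:** fully shut in the last top picture. It travelled about 0.259 m between its two stops (0.26 m expected). On opening, the picture put it at only 0.242 m, below the 0.245 m limit. I took that to be the stop and assumed the guard had started slightly open. The full travel on closing agrees with that.
- **Pawl and wheel:** a wrist picture before the guard was closed showed the pawl down on the teeth and the white line on the red pointer. The top picture through the window shows the same, less sharply.
- **Blanks:** only two were ever seen, and both lie flat in the tray. After I placed them, one had shifted a few centimetres, presumably the expected knock. Last measured, they were at about (-3, 36) and (-30, -2) mm from the tray middle, inside the limits.
- **Other tools:** the arm never went near the oilstone, burin or cork block, and passed the loupe with about 15 mm clearance. I did not measure their positions again at the end.
- **Arm:** clear of everything when I handed in, with wrist force near zero.

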